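# Load a warmed-up hot-air dryer with a batch of bangles

## Robot

A 6-joint arm with a two-finger parallel gripper is mounted at the origin on the work surface. World frame = base frame: x ahead of the robot, y to its left, z up, the work surface at z = 0. Lengths are in m, angles in rad, forces in N, time in s.
With the tool pointing down it reaches from about 0.375 to 0.925 m from the base axis. Payload 5.7 kg.
Tool frame: the origin (TCP) lies midway between the tips of the shut fingers; the grasp point (between the pads) lies 19 mm behind it; z points along the fingers, y is the line along which they close (so a half turn about z gives the same grasp; the last joint's range is limited). The gripper opens to 88 mm and grips with 3 to 60 N. Pads are 20 mm wide; open, the fingers measure 115 mm over their backs; the gripper's body (75 mm by 178 mm) begins 61 mm behind the grasp point.
Start: joints at [-0.115, 0.359, 1.51, -0, 1.272, -0.115], TCP at [0.6, -0, 0.223] pointing down, gripper open.
Joint ranges: [-2.97, 2.97], [-1.01, 2.36], [0.21, 2.38], [-0.96, 4.11], [0.2, 2.71], [-2.98, 2.98]. Speed limits (rad/s): [2.39, 2.39, 3.14, 3.14, 3.14, 3.14].

## Interface

Orientations are given as a unit quaternion [x, y, z, w].
In Python, from bench import move_ptp, servo_line, goto_joints, move_gripper, sleep, inverse_kinematics, capture, PlanningError, close_job, spot_in, silhouettes, current_clock, current_joint_pos, current_qvel, current_joint_torque, current_position, current_orientation, current_force, current_torque, current_finger_gap, current_grip_force gives the robot as it stands. Calls block until the motion is done:
- move_ptp(position, orientation): joint-space move of the TCP to a pose.
- servo_line(position, orientation=None, rate=0.15, contact_N=None): straight line of the TCP; orientation=None keeps the orientation; rate is the mean speed in m/s. With contact_N (N) it stops when the force on the tool has changed by that much, and returns True; else False.
- goto_joints(angles): joint-space move.
- move_gripper(opening): finger opening in m; the grip force is fixed at half the most; returns when the fingers have stopped.
- sleep(seconds).
- inverse_kinematics(position, orientation): joint angles nearest the present ones, or None.
- capture(name): name is "scene" or "side" or "wrist"; returns a dict with "image" (420x560x3 uint8, blue, green, red), "range_z" (420x560 float32, m along the optical axis (not along the pixel's ray), 0 where there is no reading), "intrinsics" (3x3 intrinsics, pixels), "R" (3x3) and "t" (3): a world point X has camera coordinates R X + t. Camera axes: x right, y down, z forward; pixel columns grow to the right and rows downward; lengths in m; the calibration is good to about 2 mm. A picture is of the moment at which its call begins.
A pose or a line that the arm cannot do raises PlanningError and nothing moves.
- close_job(): hands the job in; it is judged then, once.
Trained networks look in the newest picture that a camera, given by its name, has taken for a name from the list of things; names that differ only in an ending like _2 or _b are one class to them, and where a whole thing is asked for, a point or a joint stands for the part that bears it (a point fixed in the world has none). Each returns a list of dicts, best first, with "conf" (0 to 1); they miss things now and then, are a little off and sometimes report something else, mostly with a low value. They report only what shows in the picture. A call takes as long as a camera call. They do not tell look-alikes from the thing itself.
- spot_in(camera, query): "xy" ([column, row] in pixels, amid what is visible of it).
- silhouettes(camera, query): "region" (420x560 bool, what is visible of it) and "xy" ([column, row] in pixels, amid what is visible of it).
Readings, each from a call of its own:
- current_clock(): time.
- current_joint_pos(): joint angles.
- current_qvel(): joint speeds.
- current_joint_torque(): joint torques, N m.
- current_position(): TCP position.
- current_orientation(): TCP orientation.
- current_force(): force on the tool from outside, world axes, zero at the start.
- current_torque(): the same for the moment, N m.
- current_finger_gap(): finger opening in m.
- current_grip_force(): force on a finger pad.
Only numpy, scipy, OpenCV 4.12 (cv2) and the standard library are available. Lean on these libraries where they do the work, as an engineer would, in place of code of your own. Each camera call takes 0.05 s, during which the arm holds its last target. There are 200 camera calls.

## Task

The hot-air dryer has been warming up empty: switch it off before opening it, first the heater and then the blower, take the lid off, and put every square silver bangle lying on the bench into the pot. Press the lid back down until it sits level and fully home on the rim, then switch the blower on again and after it the heater; the heater must never be on without the blower, the pot stays shut while either is on, and the other things on the bench stay where they are.

Things in the scene. Friction and masses are not known exactly. Their poses are not given: they have to be found in the camera images.
- dryer: Hot-air dryer, fixed to the bench, grey. Origin: centre of its underside, at bench height; x away from the operator, y to its left, z up; yaw up to 0.2 either way. Plinth 220 (x) by 400 (y), top 48 mm high, with the round steel pot on it at y = -100 and a raised console 180 (x) by 150 (y) at y = +115, its flat top 95 mm high; on that two bat toggle switches, pivots at (0, 75) and (0, 150).
- pot_rim (a point): Centre of the pot's mouth at the height of its steel rim, 125 mm above the bench. Pot 84 mm inside radius, 90 outside. A black rubber seal in the rim rises 8 mm proud when the lid is off: it bears the lid's weight without giving, slides down under about 11 N more, and then stays down under the lid's weight.
- pot_floor (a point): Centre of the pot's flat inner floor, 52 mm above the bench, 73 mm below the rim. The pot takes two bangles side by side, and more on top of them.
- lid: Loose round steel lid, about 0.35 kg, at the start home on the pot, not latched. Origin: centre of the underside of its locating ring; z up. Ring: 140 mm diameter at the bottom, widening to 160 at 10 mm height; fits inside the pot. Flange: 186 mm diameter, 16 to 22 mm height; middle rises to 26 mm. Knob: black cylinder 36 mm diameter, 28 to 62 mm height, on the axis.
- lid_seat (a point): Point on the lid's axis level with the underside of its flange, 16 mm above the lid's origin. Lid home: this point coincides with pot_rim (unpressed, it stays 8 mm above).
- lid_knob (a point): Centre of the flat top of the lid's knob, 62 mm above the lid's origin.
- blower (a joint): Blower switch, the bat toggle next to the pot. 0 = off, leaning to the robot's side (dryer's -x); 0.84 rad = on, leaning away (+x); upright at 0.42. Both are on at the start. Bat 48 mm from pivot (100 mm above the bench) to the centre of its 14 mm round end, stem 10 mm. It resists with about 4 N at the tip until past upright, then throws itself over to the other stop.
- blower_tip (a point): Centre of the round end of the blower switch's bat (moves with it).
- heater (a joint): Heater switch: the same kind of bat toggle, at the outer end of the console, 75 mm from the blower switch. 0 = off (towards the robot), 0.84 = on (away). For either switch, on counts above 0.70 and off below 0.14.
- heater_tip (a point): Centre of the round end of the heater switch's bat (moves with it).
- bangle0: Square silver bangle with rounded corners lying flat (None if there is none): 66 by 66 mm outside, 50 by 50 mm inside, band 8 mm thick, 14 mm tall, about 70 g. Origin: centre of its underside; x and y square to its straight sides.
- bangle1: Another such bangle, or None; same size and origin.
- bangle2: Another such bangle, or None; same size and origin.
- bangle3: Another such bangle, or None; same size and origin.
- felt_wheel: Grey felt polishing wheel lying flat, 68 mm diameter, 18 mm high. Leave alone. Origin: centre of its underside.
- pliers: Pliers with red handles, about 150 mm long, lying flat. Leave alone. Origin: centre of its underside.
- green_jar: Green glass jar, 64 mm diameter, 62 mm high. Leave alone. Origin: centre of its underside.
- steel_block: Steel bench block 65 by 65 by 22 mm. Leave alone. Origin: centre of its underside.
- mallet: Wooden mallet, 200 mm long, lying flat. Leave alone. Origin: centre of its underside.
- dish: White ceramic dish 90 by 55 by 14 mm. Leave alone. Origin: centre of its underside.
Things that resemble listed ones, but are neither listed nor needed, are in the scene too. Leave any blue or red look-alike of the bangle0 alone. What is shaped like the bangle1 but turquoise is not meant.

How it is judged:
On the way, in this order (a step that is already met when the one before it is completed fails the run):
1. the heater is switched off, the blower still on (value of joint heater below 0.14 rad and value of joint blower above 0.7 rad), for 0.2 s.
2. the blower is switched off too (value of joint each of heater, blower below 0.14 rad), for 0.2 s.
3. every bangle is in the pot and let go, both switches still off (all of step 2 and horizontal distance between each of bangle0, bangle1, bangle2, bangle3 and pot_floor below 0.07 m and z of bangle0 in the frame of pot_floor between -0.006 and 0.055 m and z of bangle1 in the frame of pot_floor between -0.006 and 0.055 m and z of bangle2 in the frame of pot_floor between -0.006 and 0.055 m and z of bangle3 in the frame of pot_floor between -0.006 and 0.055 m and contact force between each of bangle0, bangle1, bangle2, bangle3 and the fingers below 0.1 N), for 0.2 s.
4. the lid sits level and fully home on the pot's rim, both switches still off (all of step 2 and z of lid_seat in the frame of pot_rim between -0.003 and 0.0025 m and horizontal distance between lid_seat and pot_rim below 0.008 m and angle between the z axis of lid and the z axis of dryer, either way round below 0.02 rad and angle between lid's own z axis and vertical below 0.3 rad), for 0.2 s.
5. the blower switch is on, the heater still off (all of step 1), for 0.2 s.
6. the heater switch is on as well (value of joint each of blower, heater above 0.7 rad), for 0.2 s.
At the end, for the whole second after the job is handed in: Every bangle present is in the pot; the lid is home: flange within 2.5 mm of the rim in height, centred within 8 mm, level within 0.02 rad, at rest; both switches are over on the far side (past 0.70 rad); no bystander moved more than 40 mm (all of step 6 and horizontal distance between each of bangle0, bangle1, bangle2, bangle3 and pot_floor below 0.07 m and z of bangle0 in the frame of pot_floor between -0.006 and 0.055 m and z of bangle1 in the frame of pot_floor between -0.006 and 0.055 m and z of bangle2 in the frame of pot_floor between -0.006 and 0.055 m and z of bangle3 in the frame of pot_floor between -0.006 and 0.055 m and z of lid_seat in the frame of pot_rim between -0.003 and 0.0025 m and horizontal distance between lid_seat and pot_rim below 0.008 m and angle between the z axis of lid and the z axis of dryer, either way round below 0.02 rad and angle between lid's own z axis and vertical below 0.3 rad and linear speed of lid below 0.02 m/s); the robot touches nothing.
It fails at once if the lid is off the pot while a switch is on (value of joint any of heater, blower above 0.45 rad and (z of lid_seat in the frame of pot_rim above 0.02 m or horizontal distance between lid_seat and pot_rim above 0.03 m)).
It fails at once if the heater is on while the blower is off (value of joint heater above 0.45 rad and value of joint blower below 0.4 rad).
It fails at once if another thing on the bench is moved more than 40 mm (distance of any of felt_wheel, pliers, green_jar, steel_block, mallet, dish from where it was at the start of the episode above 0.04 m).
Of bangle0, bangle1, bangle2, bangle3 only 2 to 4 are there at a start; the rules pass over those that are not, and their reading is None.
At some moment in a run one of bangle0, bangle1, bangle2, bangle3 may be knocked a few centimetres aside while the robot is not near it.
Once in a run the grip may slacken for a moment while it holds something.
It also fails if it takes over 208 s, if anything falls off the work surface, if the arm or the gripper's body presses on something with over 40 N, if the wrist force passes 120 N, or if a joint passes its speed limit or range.

## Working session

There is one attempt and no reset: what is moved stays moved. The work goes in short steps, each a Python script; the robot and the scene stay as the last script left them, time stands still between calls to the robot, and variables do not carry over. Pictures are saved under pics/ and viewed, at most 14 in all, crops included, and the job is handed in when it is done.

```bash
mkdir -p pics; ls
cat > h.py <<'E'
import numpy as np, cv2
from bench import *
def snap(cam,fn=None):
    c=capture(cam)
    if fn: cv2.imwrite('pics/'+fn,c['image'])
    return c
def cloud(c):
    K=c['intrinsics'];z=c['range_z'];v,u=np.mgrid[:z.shape[0],:z.shape[1]]
    P=np.stack([(u-K[0,2])/K[0,0]*z,(v-K[1,2])/K[1,1]*z,z],-1)
    W=(P-c['t'])@c['R']; W[z<=0]=np.nan
    return W
def Q(yaw):  # tool down, tool y axis (closing) at angle yaw+90deg
    from scipy.spatial.transform import Rotation as R
    return (R.from_euler('z',yaw)*R.from_quat([1,0,0,0])).as_quat()
E
python3 - <<'E'
from h import *
print(current_orientation(),current_position(),current_clock())
for n in['scene','side']:
    c=snap(n,n+'0.png');W=cloud(c)
    print(n,'cam pos',-c['R'].T@c['t'],c['intrinsics'][0,0])
    for q in['bangle0','lid','blower','heater','dryer','felt_wheel','pliers','green_jar','steel_block','mallet','dish']:
        for d in silhouettes(n,q):
            m=d['region'];p=W[m];p=p[~np.isnan(p[:,0])]
            if len(p)==0: continue
            h=np.percentile(p[:,2],95); mid=(np.percentile(p,2,0)+np.percentile(p,98,0))/2
            print(q,round(d['conf'],2),np.round(d['xy']),m.sum(),'med',np.median(p,0).round(3),'mid',mid.round(3),'ztop',h.round(3),'bgr',np.median(c['image'][m],0))
E
```

```text
pics
[ 7.07100141e-01  7.07112839e-01 -5.59495205e-04 -7.13876395e-04] [5.99320874e-01 9.08116340e-05 2.21824604e-01] 0.0
scene cam pos [ 0.98408813 -0.70192694  1.07408465] 417.56438595272334
bangle0 0.81 [153. 343.] 362 med [ 0.446 -0.533  0.012] mid [ 0.444 -0.532  0.009] ztop 0.016 bgr [149.  71.  17.]
bangle0 0.72 [131. 300.] 385 med [ 0.319 -0.482  0.012] mid [ 0.318 -0.481  0.008] ztop 0.016 bgr [  4.   8. 107.]
bangle0 0.65 [223. 311.] 320 med [ 0.576 -0.393  0.013] mid [ 0.576 -0.391  0.009] ztop 0.017 bgr [ 94. 107. 111.]
bangle0 0.64 [184. 304.] 373 med [ 0.444 -0.407  0.012] mid [ 0.441 -0.407  0.008] ztop 0.016 bgr [ 91. 105. 110.]
bangle0 0.64 [199. 357.] 469 med [ 0.571 -0.513  0.012] mid [ 0.57  -0.514  0.007] ztop 0.016 bgr [123. 145.   0.]
bangle0 0.61 [303. 181.] 1630 med [0.547 0.058 0.133] mid [0.542 0.068 0.221] ztop 0.171 bgr [141. 147. 156.]
bangle0 0.5 [202. 261.] 299 med [ 0.419 -0.275  0.012] mid [ 0.417 -0.272  0.009] ztop 0.017 bgr [ 91. 105. 110.]
lid 0.97 [304. 180.] 1537 med [0.546 0.059 0.133] mid [0.541 0.074 0.175] ztop 0.17 bgr [142. 148. 156.]
lid
[... 2728 characters left out ...]
9 bgr [89. 90. 90.]
felt_wheel 0.72 [254. 239.] 3398 med [0.532 0.099 0.131] mid [0.538 0.089 0.148] ztop 0.156 bgr [188. 187. 199.]
pliers 0.51 [384. 225.] 290 med [ 0.294 -0.219  0.008] mid [ 0.288 -0.217  0.005] ztop 0.012 bgr [ 29.   47.5 131.5]
pliers 0.3 [222. 291.] 66 med [0.526 0.264 0.135] mid [0.526 0.265 0.128] ztop 0.148 bgr [141. 139. 148.]
green_jar 0.59 [224. 191.] 479 med [ 0.772 -0.086  0.043] mid [ 0.778 -0.095  0.033] ztop 0.063 bgr [ 74. 125.  72.]
steel_block 0.76 [305. 362.] 925 med [0.312 0.273 0.02 ] mid [0.313 0.27  0.014] ztop 0.023 bgr [188. 186. 199.]
dish 0.48 [255. 172.] 234 med [ 0.773 -0.265  0.003] mid [ 0.737 -0.236  0.056] ztop 0.014 bgr [211.  205.5 213. ]
```

View pics/scene0.png

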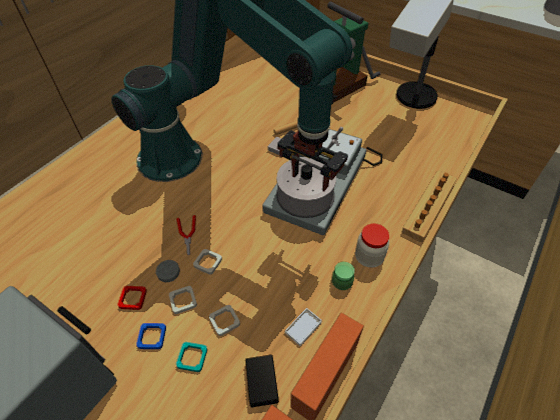

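View pics/side0.png

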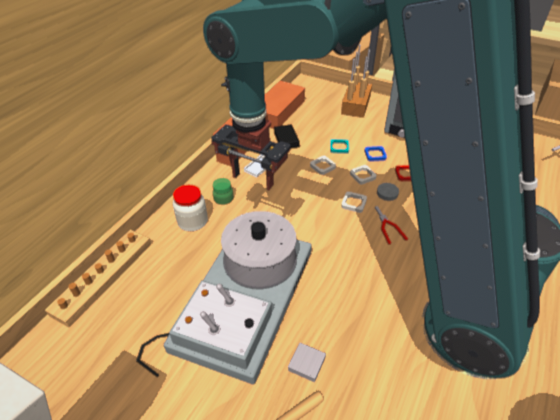

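Run:
```python
from h import *
from scipy.optimize import least_squares
for n in['scene','side']:
    c=snap(n);W=cloud(c);z=W[...,2];x=W[...,0];y=W[...,1]
    # lid flange circle fit at z 0.128-0.133 
    m=(abs(z-.131)<.004)&(abs(x-.54)<.13)&(abs(y-.085)<.13); p=W[m]
    r=cv2.minEnclosingCircle(p[:,:2].astype(np.float32)); print(n,'flange',r,len(p))
    k=(z>.163)&(z<.182)&(np.hypot(x-.54,y-.085)<.05);p=W[k];print('knob top',len(p),np.median(p,0),cv2.minEnclosingCircle(p[:,:2].astype(np.float32)))
    t=(abs(z-.095)<.004)&(y>.15)&(y<.45)&(x>.38)&(x<.7);p=W[t][:,:2].astype(np.float32)
    print('console',len(p),cv2.minAreaRect(p), 'z',np.median(W[t][:,2]))
    s=(z>.115)&(z<.17)&(y>.2)&(y<.45)&(x>.38)&(x<.7)
    nn,l,st,ce=cv2.connectedComponentsWithStats(s.astype(np.uint8))
    for i in range(1,nn):
        if st[i,4]>15:
            p=W[l==i]; q=p[p[:,2]>np.nanmax(p[:,2])-.012];print('sw',st[i,4],'top',q.mean(0).round(4),'low',p[p[:,2]<.125].mean(0).round(4),p[:,2].max())
    for cx,cy in[(.575,-.391),(.442,-.407),(.417,-.272),(.57,-.513),(.444,-.532)]:
        m=(z>.010)&(z<.022)&(np.hypot(x-cx,y-cy)<.06);p=W[m][:,:2].astype(np.float32);print('bangle',len(p),cv2.minAreaRect(p))
```

```text
scene flange ((0.5392345190048218, 0.0850696861743927), 0.09336430579423904) 1204
knob top 90 [0.54045927 0.08194465 0.17068754] ((0.5388351678848267, 0.08427747339010239), 0.019064608961343765)
console 574 ((0.5387166142463684, 0.30133572220802307), (0.12287887930870056, 0.15273866057395935), 8.236603736877441) z 0.09558331490862378
sw 32 top [0.5256 0.3324 0.1476] low [0.5135 0.331  0.1204] 0.15313352038348332
sw 32 top [0.535  0.2587 0.1457] low [0.5236 0.2572 0.1211] 0.15002254497040865
bangle 276 ((0.5752813220024109, -0.3887028992176056), (0.06611485034227371, 0.0671805664896965), 64.95452117919922)
bangle 250 ((0.43971607089042664, -0.4064730405807495), (0.06599327176809311, 0.06982456147670746), 55.451908111572266)
bangle 210 ((0.41620147228240967, -0.2714175283908844), (0.06888385117053986, 0.06752938777208328), 8.13419246673584)
bangle 329 ((0.5681973695755005, -0.51339191198349), (0.06673041731119156, 0.06812187284231186), 23.258987426757812)
bangle 299 ((0.4418621361255646, -0.5312939286231995), (0.067576102912426, 0.06726527214050293), 33.060218811035156)
side flange ((0
[... 366 characters left out ...]
.2638 0.1203] 0.1511973041040388
sw 94 top [0.5236 0.3381 0.1458] low [0.511  0.3374 0.1199] 0.15165451588315482
bangle 119 ((0.5779443979263306, -0.3849595785140991), (0.06863241642713547, 0.06875870376825333), 62.58074188232422)
bangle 123 ((0.44100263714790344, -0.402393639087677), (0.06886514276266098, 0.07015734165906906), 54.65552520751953)
bangle 158 ((0.4172656834125519, -0.2675980031490326), (0.06605029851198196, 0.0716770738363266), 6.926767826080322)
bangle 106 ((0.5696057081222534, -0.5084095597267151), (0.06363347172737122, 0.07103736698627472), 23.84735870361328)
bangle 87 ((0.44394004344940186, -0.5281127095222473), (0.06800639629364014, 0.06973535567522049), 35.7345085144043)
```

Scene: three silver bangles at px (223,320), (183,300) and (207,261). The blue (151,335), red (132,297) and turquoise (192,357) ones are decoys. Side: lid on the pot at (259,240), blower at (226,294), heater at (210,321), both leaning away. The measurements agree with dryer yaw ≈ 0.133. I'll switch off now.

```bash
cat >> h.py <<'E'
YAW=.133; POT=np.array([.5395,.0865]); c_,s_=np.cos(YAW),np.sin(YAW); RZ=np.array([[c_,-s_],[s_,c_]])
ORG=POT+RZ@[0,.1]
def D(x,y,z): return [*(ORG+RZ@[x,y]),z]
def sw(cam='side'):
    c=snap(cam);W=cloud(c);out=[]
    L=np.concatenate([(W[...,:2]-ORG)@RZ,W[...,2:]],-1)
    for y0 in(.075,.15):
        m=(abs(L[...,1]-y0)<.02)&(abs(L[...,0])<.04)&(L[...,2]>.132)&(L[...,2]<.16)
        out.append((m.sum(),L[m].mean(0).round(4) if m.any() else None))
    return out
def flick(y,on,end=.002):
    s=-1 if on else 1; q=Q(YAW)
    move_ptp(D(s*.055,y,.22),q); servo_line(D(s*.055,y,.137),q,rate=.15)
    hit=servo_line(D(s*end,y,.137),q,rate=.08); print('force',current_force().round(1))
    servo_line(D(s*.03,y,.15),q,rate=.15); servo_line(D(s*.04,y,.23),q,rate=.2)
E
python3 - <<'E'
from h import *
print(sw())
q=Q(YAW);print(inverse_kinematics(D(.055,.15,.22),q),inverse_kinematics(D(-.055,.15,.22),q))
move_gripper(0.0)
flick(.15,False)
print(sw(),sw('scene'),current_clock())
E
```

```text
[(np.int64(50), array([0.0164, 0.0779, 0.1432])), (np.int64(62), array([0.0156, 0.1523, 0.143 ]))]
[ 4.41924612e-01  4.42234634e-01  1.38233861e+00 -4.44089210e-16
  1.31701941e+00  1.87972094e+00] [ 5.02616153e-01  3.00810925e-01  1.60578630e+00 -4.44089210e-16
  1.23499543e+00  1.94041248e+00]
force [ 0.6 -0.4 -0.1]
[(np.int64(51), array([0.0163, 0.0779, 0.1429])), (np.int64(49), array([-0.0199,  0.1526,  0.1445]))] [(np.int64(22), array([0.0171, 0.0709, 0.1433])), (np.int64(21), array([-0.0177,  0.1455,  0.1437]))] 6.9417
```

Run:
```python
from h import *
flick(.075,False); r=sw(); print(r,sw('scene'),current_clock())
ok=all(a[1] is not None and a[1][0]<-.01 for a in r); print(ok)
if ok:
    q=Q(YAW)
    move_gripper(.075)
    move_ptp([*POT,.24],q); servo_line([*POT,.141],q)
    move_gripper(0.02); print('gap',current_finger_gap(),current_grip_force())
    servo_line([*POT,.20],q,rate=.1); print('gap',current_finger_gap(),current_force())
    L=[.61,-.15]
    servo_line([*L,.20],q,rate=.25); print('gap',current_finger_gap(),current_force())
    servo_line([*L,.06],q,rate=.2)
    print(servo_line([*L,.029],q,rate=.03,contact_N=5),current_position())
    move_gripper(.075); servo_line([*L,.2],q,rate=.25)
    print(current_clock())
    move_ptp([.5,.1,.45],q)
    snap('scene','s2.png')
```

```text
force [-0.6  0.  -0.5]
[(np.int64(46), array([-0.0196,  0.0783,  0.1436])), (np.int64(50), array([-0.0198,  0.1527,  0.1445]))] [(np.int64(24), array([-0.018 ,  0.0709,  0.1437])), (np.int64(21), array([-0.0177,  0.1455,  0.1437]))] 9.8667
True
gap 0.0354175659042608 30.000658929347992
gap 0.03535629566978145 [-0.14363845  0.55442816 -4.7507767 ]
gap 0.03522474909410623 [ 0.67002351  0.23922242 -4.76637578]
True [ 0.60960518 -0.14986755  0.03199991]
18.5
```

View pics/s2.png

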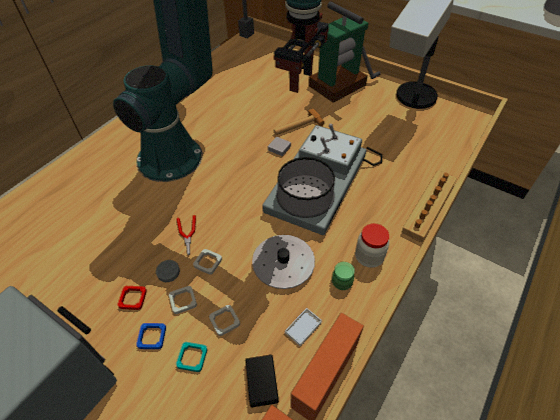

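Scene: the lid stands upright on the bench at (283,262), the pot is empty and open at (305,187), and the three silver bangles are where they were. No fourth one shows.

```bash
cat >> h.py <<'E'
def find(near,rad=.06):
    cs=[];an=[]
    for cam in('scene','side'):
        W=cloud(snap(cam)); 
        best=None
        for d in silhouettes(cam,'bangle0'):
            p=W[d['region']];p=np.nanmedian(p,0)
            if p[2]<.03:
                e=np.hypot(*(p[:2]-near))
                if e<rad and (best is None or e<best[0]): best=(e,p)
        if best is None: print(cam,'none');continue
        p0=best[1]
        m=(W[...,2]>.009)&(W[...,2]<.022)&(np.hypot(W[...,0]-p0[0],W[...,1]-p0[1])<.055)
        r=cv2.minAreaRect(W[m][:,:2].astype(np.float32)); print(cam,np.round(r[0],4),np.round(r[1],3),round(r[2],1))
        cs.append(r[0]);an.append(np.deg2rad(r[2]))
    a=np.angle(np.mean(np.exp(4j*np.array(an))))/4
    return np.mean(cs,0),a
def ptp(p,yaw):
    for y in(yaw,yaw+np.pi):
        try:
            q=Q(y); move_ptp(p,q); return q
        except PlanningError as e: print(e)
    raise SystemExit
def pick(near,phi):  # phi: wanted closing direction, rounded to bangle sides
    c,a=find(near); k=np.round((phi-a)/(np.pi/2)); a=a+k*np.pi/2; print('c',c,'ang',np.degrees(a))
    move_gripper(.088); q=ptp([*c,.12],a-np.pi/2)
    servo_line([*c,.03],q,rate=.2); print('touch',servo_line([*c,.003],q,rate=.05,contact_N=8))
    move_gripper(.05); g=current_finger_gap(); servo_line([*c,.2],q,rate=.2); sleep(.2)
    print('gap',g,current_finger_gap(),current_grip_force(),current_position()); return current_finger_gap()>.058
def place(dy,z):
    P=D(0,-.1+dy,0)[:2]; q=ptp([*P,.24],YAW+np.pi/2); print('gap',current_finger_gap())
    if current_finger_gap()<.058: print('LOST');return False
    servo_line([*P,.15],q,rate=.2); print('hit',servo_line([*P,z],q,rate=.08,contact_N=6),current_position())
    move_gripper(.078); servo_line([*P,.24],q,rate=.2); return True
E
python3 - <<'E'
from h import *
if pick([.417,-.27],np.deg2rad(97)): place(-.036,.062)
print(current_clock()); move_ptp([.5,.1,.45],Q(YAW)); snap('scene','s3.png')
E
```

```text
scene [ 0.4158 -0.2705] [0.07  0.068] 8.9
side [ 0.4176 -0.268 ] [0.066 0.071] 8.4
c [ 0.41670752 -0.26927328] ang 98.645592212677
touch False
gap 0.06568192656703141 0.06549362067549554 29.986983239650726 [ 0.41616981 -0.26881499  0.19892007]
gap 0.06568309548531692
hit False [0.54475052 0.05079745 0.06247334]
30.1333
```

View pics/s3.png

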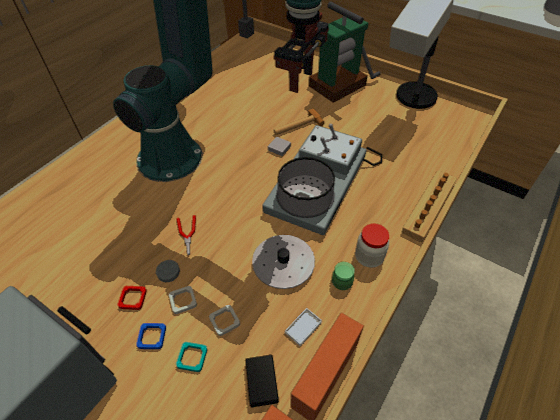

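The first bangle is off the bench, its place at (207,261) is empty, and it lies hidden behind the pot's near wall. I'll fetch the other two.

Run:
```python
from h import *
a=pick([.441,-.405],np.deg2rad(55)) and place(.036,.062)
print(a,current_clock())
if a: move_ptp([.55,-.1,.4],Q(YAW)); a=pick([.576,-.387],np.deg2rad(-26)) and place(-.036,.078)
print(a,current_clock())
P=D(0,-.1,0)[:2]; move_ptp([*P,.40],Q(YAW)); snap('wrist','w1.png')
move_ptp([.5,.1,.45],Q(YAW)); c=snap('scene','s4.png')
L=cloud(c); 
for d in silhouettes('scene','bangle0'): print(d['conf'],d['xy'],np.nanmedian(L[d['region']],0).round(3),np.median(c['image'][d['region']],0))
```

```text
scene [ 0.4388 -0.406 ] [0.066 0.069] 54.3
side [ 0.4398 -0.4035] [0.07  0.071] 52.1
c [ 0.4393045  -0.40474962] ang 53.21360206604004
touch False
gap 0.06602460107466573 0.06579111153270649 29.801951050758362 [ 0.43881258 -0.40420016  0.19873916]
gap 0.06599005645812099
hit True [0.53430086 0.12239783 0.06719676]
True 42.4667
scene [ 0.5756 -0.3889] [0.066 0.069] 64.2
side [ 0.5775 -0.3865] [0.071 0.071] 67.1
c [ 0.57653382 -0.38771194] ang -24.362880706787113
touch False
gap 0.06577404803754919 0.06570610469840192 29.935440123081207 [ 0.57594992 -0.38721892  0.19850548]
gap 0.065973502343005
hit False [0.54474078 0.05082445 0.07842804]
True 54.3917
0.91 [144.6, 336.1] [ 0.442 -0.534  0.013] [141.5  69.   18. ]
0.87 [191.6, 364.7] [ 0.573 -0.518  0.012] [122. 140.   0.]
0.78 [314.6, 178.0] [0.537 0.132 0.071] [79. 90. 93.]
0.55 [127.1, 288.5] [ 0.316 -0.481  0.013] [  1.   6. 171.]
0.52 [306.2, 189.8] [0.538 0.075 0.081] [136. 153. 159.]
```

View pics/w1.png

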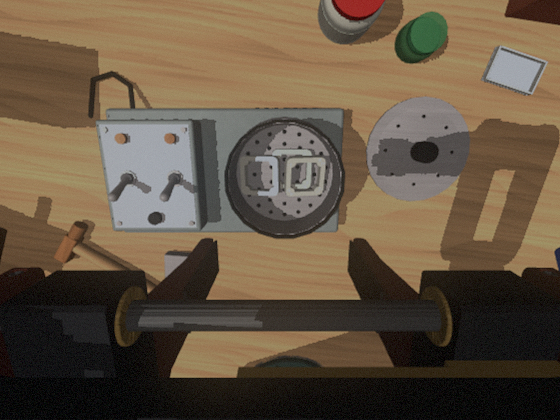

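View pics/s4.png

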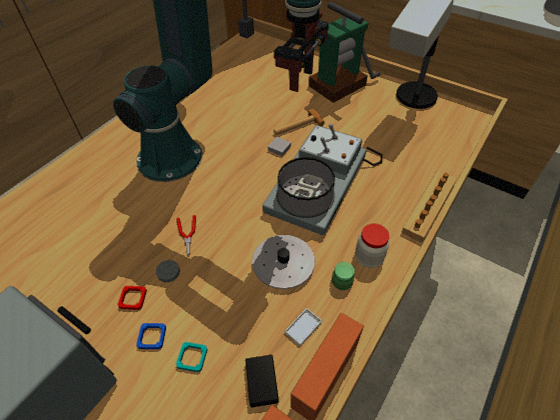

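All three bangles are in the pot, px (265,175), (290,165) and (307,175) in the wrist view, and only the coloured decoys remain on the bench. Before closing I'll check how high they stand.

```bash
cat >> h.py <<'E'
def circ(c0,z0,r0):
    o=[]
    for cam in('scene','side'):
        W=cloud(snap(cam)); m=(abs(W[...,2]-z0)<.005)&(np.hypot(W[...,0]-c0[0],W[...,1]-c0[1])<r0+.025)
        (x,y),r=cv2.minEnclosingCircle(W[m][:,:2].astype(np.float32)); print(cam,x,y,r,np.median(W[m][:,2])); o.append((x,y))
    return np.mean(o,0)
E
python3 - <<'E'
from h import *
P=D(0,-.1,0)[:2]; q=Q(YAW); 
for cam in('scene','side'):
    W=cloud(snap(cam)); m=np.hypot(W[...,0]-P[0],W[...,1]-P[1])<.072; z=W[m][:,2]; print(cam,m.sum(),np.percentile(z,[50,90,98,100]).round(3), np.isfinite(z).sum())
L=circ([.61,-.15],.022,.093); print(L)
if np.hypot(*(L-[.61,-.15]))<.006:
    move_gripper(.075); q=ptp([*L,.2],YAW); servo_line([*L,.034],q,rate=.2); move_gripper(.02); print('gap',current_finger_gap())
    servo_line([*L,.21],q,rate=.15); servo_line([*POT,.21],q,rate=.2); print('gap',current_finger_gap(),current_force())
    servo_line([*POT,.165],q,rate=.15)
    print('hit',servo_line([*POT,.144],q,rate=.03,contact_N=5),current_position(),current_force())
    move_gripper(.075); servo_line([*POT,.26],q,rate=.2); print(current_clock())
    move_ptp([.5,-.1,.4],q); print(circ(POT,.139,.093)); snap('side','d1.png')
E
```

```text
scene 2925 [0.569 0.654 0.668 0.675] 2925
side 3729 [0.571 0.685 0.708 0.715] 3729
scene 0.6074041128158569 -0.14947961270809174 0.09398877620697021 0.022912419563945026
side 0.607719361782074 -0.14780406653881073 0.09477480500936508 0.021755318598450785
[ 0.60756174 -0.14864184]
gap 0.03531704879491797
gap 0.03566962768477832 [ 0.51554393  0.35167355 -3.02040744]
hit True [0.53974326 0.0865451  0.14996978] [ 0.91301523  0.9949882  -0.51000227]
65.05
scene 0.5403274893760681 0.0863046646118164 0.0950368195772171 0.13897638900060433
side 0.5419460535049438 0.09120713919401169 0.09475728124380112 0.13767215747970474
[0.54113677 0.0887559 ]
```

View pics/d1.png

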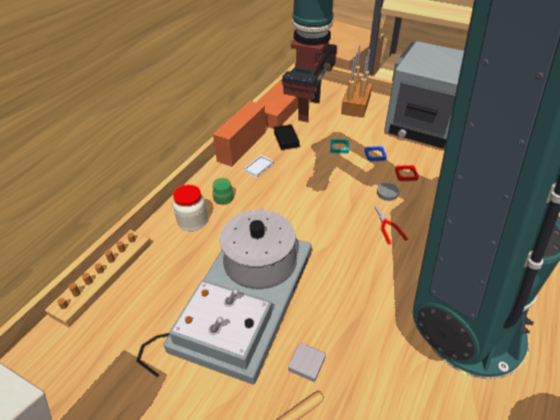

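The lid is on the pot at (258,240), level and about 8 mm proud. My height check was swamped by the arm, but the lid's seating height of 0.150 against the expected 0.149 shows nothing is underneath it. Next I'll press.

Run:
```python
from h import *
q=Q(YAW); move_gripper(0.0)
ptp([*POT,.23],YAW); servo_line([*POT,.19],q,rate=.1)
print(servo_line([*POT,.160],q,rate=.02,contact_N=28),current_position(),current_force())
servo_line([*POT,.26],q,rate=.15)
move_ptp([.5,-.1,.4],q); print(circ(POT,.131,.093))
for cam in('scene','side'):
    W=cloud(snap(cam)); m=(abs(W[...,2]-.131)<.01)&(np.hypot(W[...,0]-POT[0],W[...,1]-POT[1])<.085);p=W[m]
    print(np.linalg.lstsq(np.c_[p[:,:2]-POT,np.ones(len(p))],p[:,2],rcond=None)[0])
print(sw(),current_clock())
```

```text
True [0.53953985 0.08634206 0.17139545] [-0.64925736  0.32764611  5.91253877]
scene 0.5390019416809082 0.08653900772333145 0.09520777314901352 0.13200473445382235
side 0.5421709418296814 0.08964315056800842 0.09501677006483078 0.13085546221960095
[0.54058644 0.08809108]
[ 0.00052571 -0.00080844  0.13257901]
[0.00148088 0.00230768 0.13120571]
[(np.int64(45), array([-0.0195,  0.0781,  0.1437])), (np.int64(50), array([-0.0198,  0.153 ,  0.1446]))] 71.8167
```

Run:
```python
from h import *
flick(.075,True); r=sw(); print(r)
if r[0][1][0]>.01 and r[1][1][0]<-.01:
    sleep(.2); flick(.15,True); sleep(.3)
q=Q(YAW); move_ptp([.5,-.1,.4],q); r=sw(); print(r,circ(POT,.131,.093)); snap('side','f.png'); print(current_clock())
```

```text
force [ 0.1  0.3 -1.1]
[(np.int64(53), array([0.016 , 0.0782, 0.1431])), (np.int64(49), array([-0.0196,  0.1524,  0.1438]))]
force [-0.1  0.2  0.1]
scene 0.5407560467720032 0.08640573918819427 0.09553205221891403 0.13199608206343733
side 0.541870653629303 0.08952562510967255 0.09515488147735596 0.1308663493565248
[(np.int64(52), array([0.0162, 0.0779, 0.1427])), (np.int64(62), array([0.0155, 0.1524, 0.1433]))] [0.54131335 0.08796568]
80.9917
```

View pics/f.png

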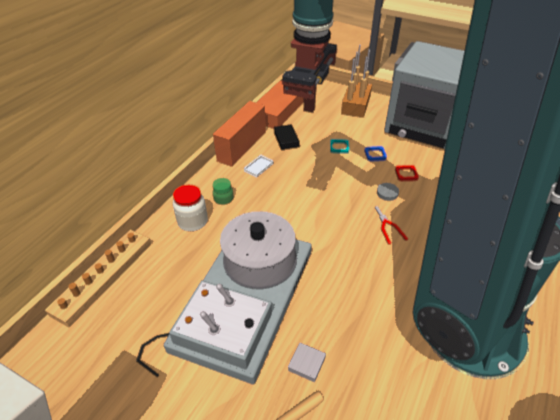

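The lid is home at (259,241), both switches lean away at (226,294) and (210,321), and the bystanders haven't moved. I'll hand in.

```bash
python3 -c "
from bench import *
print(close_job())"
```

```text
the job is handed in; nothing more can be done
None
```

The job is handed in with no verdict returned: the three silver bangles I found are in the pot, the lid is pressed level and fully home, and the blower then the heater are back on after 81 s of the 208 s allowed.

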